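# Tip the doming block and butt it against the bench stop

## Robot

A 6-joint arm with a two-finger parallel gripper is mounted at the origin on the work surface. World frame = base frame: x ahead of the robot, y to its left, z up, the work surface at z = 0. Lengths are in mm, angles in rad, forces in N, time in s.
With the tool pointing down it reaches from about 275 to 1000 mm from the base axis. Payload 8.4 kg.
Tool frame: the origin (TCP) lies at the very end of the fingers, on their centre line; the grasp point (between the pads) lies 19 mm behind it; z points along the fingers, y is the line along which they close (so a half turn about z gives the same grasp; the last joint's range is limited). The gripper opens to 85 mm and grips with 20 to 120 N. Pads are 22 mm wide; open, the fingers measure 114 mm over their backs; the gripper's body (76 mm by 85 mm) begins 54 mm behind the grasp point. The pads swing forward as they close: fully open they stand 13 mm farther back than shut.
Start: joints at [-0.002, 0.353, 1.633, -0, 1.155, -0.002], TCP at [625.002, -0, 231.281] pointing down, gripper open.
Joint ranges: [-2.63, 2.63], [-0.92, 2.1], [0.06, 2.66], [-1.3, 4.44], [0, 2.69], [-3.02, 3.02]. Speed limits (rad/s): [2.22, 2.22, 2.79, 3.14, 3.14, 3.14].

## Interface

Orientations are given as [roll, pitch, yaw] about the fixed x, y, z axes, in that order (R = Rz(yaw) Ry(pitch) Rx(roll)).
In Python, from rig import r, vision gives the robot as it stands. The module is installed in compiled form; this text tells all that it offers.
- The arm moves only by the tool play_rows, never from a script. Its argument "steps" is a list of rows, each an object with "delta_pos": the shift along the tool's x, y, z in cm, a list of three; "yaw": the turn about the tool's z in rad; "jaw": the opening in per cent of the stroke, from 0 (shut) to 100 (fully open). A call has exactly 8 rows; each row is the pose to reach, as a shift and turn from the pose commanded when the call began, along the tool's axes at that moment; what a row does not reach only later rows make up. A row lasts 1/10 s, in which the tool goes at most 50 mm and 8.59 degrees, less where a joint would pass 70% of its speed; a pose out of reach is approached as far as the arm can. A call with a gripper value outside its range is refused whole. The fingers move at their own pace and stop on an object; "grip_force" is the grip in N (left out, the last holds). Time passes only in rows, so rows that repeat a pose let the fingers close, or fill a call up. It gives the time, the measured TCP pose, the force, the opening and the grip force at its end, in the units of the state.
- r.sense(): the state, without advancing time (a new reading comes with each control period).
- vision.grab_frame(name): name is "scene" or "side" or "wrist"; returns (picture, depth): 400x640x3 uint8, red, green, blue; 400x640 float32, mm along the optical axis (not along the pixel's ray), 0 where there is no reading.
- vision.calibration(name): a dict with "mtx" (3x3 intrinsics, pixels), "extrinsics" (4x4, takes a point from camera to world coordinates). Camera axes: x right, y down, z forward; pixel columns grow to the right and rows downward; lengths in mm; the calibration is good to about 2 mm. A picture is of the moment at which its call begins: read the wrist's pose just before it. calibration takes no time and is no camera call; for the wrist camera it gives the pose at the moment of the call.
- r.sign_off(): hands the job in; it is judged then, once.
Trained networks look in the newest picture that a camera, given by its name, has taken for a name from the list of things; names that differ only in an ending like _2 or _b are one class to them, and where a whole thing is asked for, a point or a joint stands for the part that bears it (a point fixed in the world has none). Each returns a list of dicts, best first, with "conf" (0 to 1); they miss things now and then, are a little off and sometimes report something else, mostly with a low value. They report only what shows in the picture. A call takes as long as a camera call. They do not tell look-alikes from the thing itself.
- vision.cut_out(camera, thing): "region" (400x640 bool, what is visible of it) and "uv" ([column, row] in pixels, amid what is visible of it).
- vision.landmark_of(camera, thing): "uv" ([column, row] in pixels: a listed point, or the origin of a listed thing).
The state is a dict: "clock": time; "qpos": joint angles; "qvel": joint speeds; "joint_efforts": joint torques, N m; "eef_pos": TCP position; "tcp_rot": TCP orientation; "contact_force": force on the tool from outside, world axes, zero at the start; "wrist_torque": the same for the moment, N m; "opening": opening from 0.0 (shut) to 1.0 (fully open); "grasp_force": force on a finger pad.
Only numpy, scipy, OpenCV 4.12 (cv2) and the standard library are available. Lean on these libraries where they do the work, as an engineer would, in place of code of your own. Each camera call takes 0.05 s, during which the arm holds its last target. There are 200 camera calls.

## Task

The wooden doming block stands on end in front of the steel bench stop. Push it over towards the stop so that it lies on its side with the face that has the hollows up, then push it along the bench until its end sits flush and square against the stop, and leave it there. Only push it: do not lift or carry it, and leave the mallet, the jar and the bottle where they are.

Things in the scene. Friction and masses are not known exactly. Their poses are not given: they have to be found in the camera images.
- block_center (a point): Centre of the doming block, 50 mm above the bench at the start. Axes turn with the block: z along the 100 mm length (up at the start), x from the hollowed face to the opposite plain face (at the start towards the stop, within 9 degrees), so -x is up once the hollowed face is up. Pushed level 80 mm or more up, it tips over its far lower edge; pushed low, it slides.
- block_head (a point): Centre of the block's upper 55 x 55 mm end at the start (50 mm from the centre along +z). After tipping it is the end that faces the stop, still about 35 to 90 mm short of it.
- block_foot (a point): Centre of the block's lower 55 x 55 mm end at the start (50 mm from the centre along -z). After tipping it is the end away from the stop.
- stop: The bench stop, a steel angle bolted to the bench, fixed: an upright wall 12 mm thick, 180 mm long and 30 mm high. Origin on the bench at the middle of the wall's face that looks to the block; x points level away from the block (roughly away from the robot), y runs along the wall, z up. The block starts 175 to 205 mm before it (its centre).
- mallet: Bystander, to be left alone: wooden mallet lying on the bench behind the stop, head 42 mm thick and 95 mm long, handle about 165 mm. Origin on the bench under the head's middle; the handle points to -x.
- jar: Bystander, to be left alone: white plastic jar with blue cap, 54 mm wide, 65 mm tall, standing 125 to 165 mm to one side of the block's path. Origin at the centre of its underside.
- bottle: Bystander, to be left alone: amber bottle with black cap, 46 mm wide, 95 mm tall, standing 125 to 165 mm to the other side of the block's path. Origin at the centre of its underside.
- block: The doming block: loose light-wood block 55 x 55 x 100 mm, about 0.17 to 0.34 kg, on end at the start. Falls by itself once leaned past about 29 degrees. Origin and axes as block_foot and block_center. The hollowed face (away from the stop at the start) shows a 40 mm hollow 38 mm from the foot and two 14 mm ones near the head; to the touch it is flat.
Not all that is in view belongs to the job. What is shaped like the block but green or pink is not meant.

How it is judged:
By the outcome, as a careful person would: the job done as asked, in the order asked, and still so for the second after the job is handed in, with the robot touching nothing.
It also fails if it takes over 45 s, if anything falls off the work surface, if the arm or the gripper's body presses on something with over 40 N, if the wrist force passes 120 N, or if a joint passes its speed limit or range.

## Working session

There is one attempt and no reset: what is moved stays moved. The work goes in short steps, Python scripts to look and compute and a tool call to move; the robot and the scene stay as the last step left them, time stands still between calls to the robot, and variables do not carry over. Pictures are saved under pics/ and viewed, at most 10 in all, crops included, and the job is handed in when it is done.

Besides the shell and the picture viewer there is one more tool, called after ">>>" as name(argument=value, ...) on one line, values as JSON. play_rows: Moves the arm, as the interface text tells. Its arguments: {"type":"object","properties":{"steps":{"type":"array"},"grip_force":{"type":"number"}},"required":["steps"]}

```bash
mkdir -p pics
cat > h.py <<'E'
from rig import r, vision
import numpy as np, cv2
def world(cam,uv,d,cal=None):
    c=cal or vision.calibration(cam);K=np.array(c["mtx"]);T=np.array(c["extrinsics"])
    uv=np.atleast_2d(uv).astype(float);d=np.atleast_1d(d)
    p=np.c_[(uv[:,0]-K[0,2])/K[0,0]*d,(uv[:,1]-K[1,2])/K[1,1]*d,d]
    return p@T[:3,:3].T+T[:3,3]
def region_pts(cam,reg,dep):
    v,u=np.nonzero(reg&(dep>0));return world(cam,np.c_[u,v],dep[v,u])
E
cat > a.py <<'E'
from h import *
ims=[]
for cam in("scene","side"):
    im,d=vision.grab_frame(cam);ims.append(im);np.save(f"/tmp/{cam}.npy",d)
    for t in("block","stop","jar","bottle","mallet"):
        for o in vision.cut_out(cam,t)[:4]:
            P=region_pts(cam,o["region"],d)
            if len(P): print(cam,t,round(o["conf"],2),np.round(o["uv"]),len(P),"med",np.median(P,0).round(),"lo",np.percentile(P,2,axis=0).round(),"hi",np.percentile(P,98,axis=0).round())
    cv2.imwrite(f"pics/{cam}0.png",im[:,:,::-1])
print(r.sense()["clock"])
E
python3 a.py
```

```text
scene block 0.89 [211. 201.] 1535 med [ 492. -182.   72.] lo [ 442. -209.    2.] hi [ 497. -153.  100.]
scene block 0.8 [261. 205.] 1509 med [527. -85.  72.] lo [ 477. -111.    1.] hi [530. -57. 100.]
scene block 0.73 [180. 174.] 1446 med [ 388. -234.   72.] lo [ 341. -267.   -0.] hi [ 405. -198.  100.]
scene block 0.6 [299. 182.] 1337 med [475.   8.  71.] lo [426. -18.   2.] hi [482.  35. 100.]
scene stop 0.81 [297. 286.] 2650 med [700. -51.   6.] lo [ 682. -133.    1.] hi [729.  37.  30.]
scene jar 0.84 [205. 257.] 1050 med [ 618. -209.   45.] lo [ 583. -233.    3.] hi [ 629. -185.   66.]
scene jar 0.41 [260. 207.] 1423 med [527. -85.  73.] lo [ 479. -111.    5.] hi [530. -59. 100.]
scene bottle 0.71 [348. 215.] 814 med [580.  89.  50.] lo [558.  72.  -1.] hi [589. 114.  94.]
scene mallet 0.76 [353. 316.] 2299 med [795.  35.  26.] lo [ 735. -110.    6.] hi [824.  77.  42.]
side block 0.94 [280. 231.] 1307 med [439.  -4.  70.] lo [417. -16.   5.] hi [470.  43. 103.]
side block 0.81 [316. 312.] 2015 med [ 354. -239.   77.] lo [ 330. -264.    5.] hi [ 396. -203.  103.]
side block 0.8 [336. 271.] 1682 med [ 455. -197.   78.] lo [ 435. -206.    3.] hi [ 492. -112.  103.]
side block 0.69 [319. 236.] 1255 med [482. -86.  80.] lo [ 470. -108.    2.] hi [526.   2. 103.]
side jar 0.63 [391. 256.] 748 med [ 587. -215.   46.] lo [ 573. -232.    6.] hi [ 618. -187.   68.]
side bottle 0.84 [294. 202.] 528 med [556.  87.  49.] lo [541.  75.   1.] hi [632. 193.  97.]
side mallet 0.98 [369. 192.] 703 med [780.  35.  26.] lo [ 726. -107.    6.] hi [815.  79.  44.]
0.6
```

View pics/scene0.png

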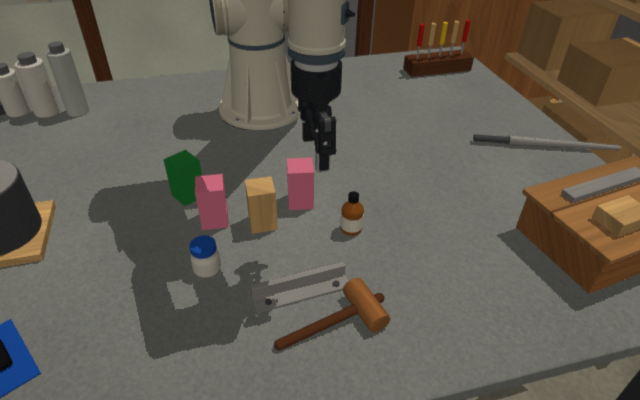

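Run:
```python
import cv2
i=cv2.imread('pics/side0.png')[200:360,240:440];cv2.imwrite('pics/sidecrop.png',cv2.resize(i,None,fx=3.7,fy=3.7,interpolation=cv2.INTER_CUBIC))
```

```text
(no output)
```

View pics/sidecrop.png

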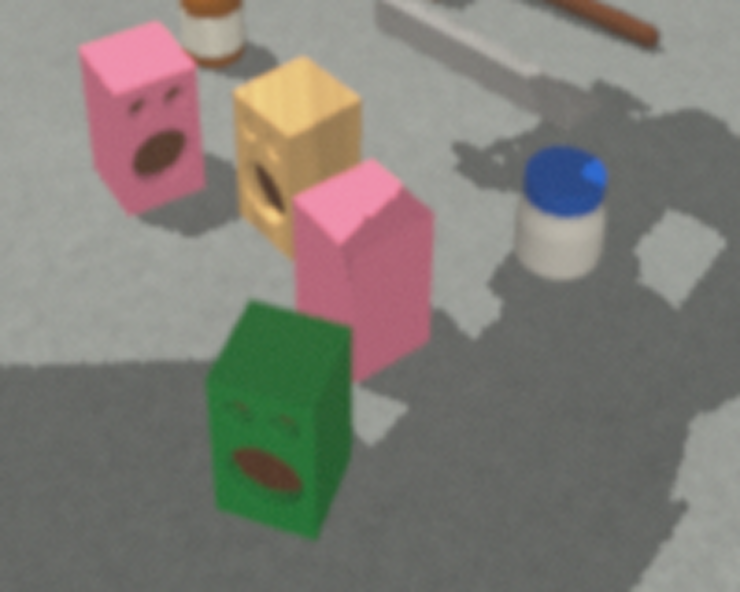

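Candidates in the scene picture are green (180,174), pink (211,201), wooden (261,205) and pink (299,182). The wooden one at (261,205) fits: it is light wood, in front of the stop, with its hollows facing the robot. The crop confirms this. The jar is at (205,257), the bottle at (350,218), and the stop wall runs from (253,290) to (345,268).

```bash
cat > m.py <<'E'
from h import *
def stop_pose(reg,d,cam="scene"):
    P=region_pts(cam,cv2.erode(reg.astype(np.uint8),np.ones((2,2)))>0,d);t=P[(P[:,2]>24)&(P[:,2]<36)]
    (c,s,a)=cv2.minAreaRect(t[:,:2].astype(np.float32));return c,s,a,cv2.boxPoints((c,s,a)).round(1)
def top(reg,d,z0,z1,cam="scene"):
    P=region_pts(cam,reg,d);t=P[(P[:,2]>z0)&(P[:,2]<z1)]
    c,s,a=cv2.minAreaRect(t[:,:2].astype(np.float32));return c,s,a,cv2.boxPoints((c,s,a)).round(1),np.median(t[:,2])
E
python3 - <<'E'
from m import *
im,d=vision.grab_frame("scene")
o=vision.cut_out("scene","stop")[0];print(stop_pose(o["region"],d))
P=region_pts("scene",o["region"],d)
w=P[(P[:,2]>24)&(P[:,2]<36)]
# wall line: per-y bin x range
for y in range(-140,50,20):
    s=w[abs(w[:,1]-y)<5]; 
    if len(s): print(y,np.percentile(s[:,0],[3,50,97]).round(1),s[:,2].max().round())
for o in vision.cut_out("scene","block"):
    if abs(o["uv"][0]-261)<15: print(top(o["region"],d,96,105))
print([ (x["uv"],x["conf"]) for x in vision.landmark_of("scene","stop")])
E
```

```text
Traceback (most recent call last):
IndexError: list index out of range
```

```bash
cat > b.py <<'E'
from m import *
def find(cam,t,uv=None):
    for _ in range(5):
        im,d=vision.grab_frame(cam)
        L=[o for o in vision.cut_out(cam,t) if uv is None or np.hypot(*(np.array(o["uv"])-uv))<25]
        if L: return L[0],d
E
python3 - <<'E'
from b import *
o,d=find("scene","stop");print(stop_pose(o["region"],d))
w=region_pts("scene",o["region"],d);w=w[(w[:,2]>24)&(w[:,2]<36)]
for y in range(-140,50,20):
    s=w[abs(w[:,1]-y)<5]
    if len(s): print(y,np.percentile(s[:,0],[3,50,97]).round(1))
o,d=find("scene","block",(261,205)); print(top(o["region"],d,96,105))
uv=[x["uv"] for x in vision.landmark_of("scene","stop")];print(uv)
E
```

```text
((691.2694702148438, -48.24388122558594), (12.670536041259766, 175.48779296875), 5.403111457824707, array([[ 676.7,   38.5],
       [ 693.2, -136.2],
       [ 705.8, -135. ],
       [ 689.3,   39.7]], dtype=float32))
-140 [693.8 696.7 703.5]
-120 [690.2 697.2 702. ]
-100 [690.3 696.1 700.1]
-80 [687.6 694.6 698.3]
-60 [684.8 692.6 697. ]
-40 [683.7 690.8 695.9]
-20 [680.9 688.1 694.1]
0 [680.8 687.7 692. ]
20 [679.6 685.7 690.2]
40 [680.3 684.3 688.1]
((500.94451904296875, -83.1634521484375), (55.05293273925781, 59.428565979003906), 88.70262145996094, array([[ 470.6, -110. ],
       [ 530. , -111.4],
       [ 531.3,  -56.3],
       [ 471.9,  -55. ]], dtype=float32), np.float64(98.55654179435248))
[[297.1, 285.7]]
```

```bash
cat > s.py <<'E'
from h import *
from scipy.spatial.transform import Rotation as R
def T():
    s=r.sense();return s,R.from_euler("xyz",s["tcp_rot"]).as_matrix()
E
python3 -c "
from s import *
s,M=T();print(s['clock'],s['eef_pos'],s['tcp_rot'],M.round(3),s['opening'])"
```

```text
0.95 [6.25006076e+02 1.19924678e-02 2.31286304e+02] [-3.14158646e+00 -5.41447974e-06  1.57077655e+00] [[ 0.  1. -0.]
 [ 1. -0.  0.]
 [ 0. -0. -1.]] 0.9956223623623714
```

>>> play_rows(steps=[{"delta_pos":[-1,-2.5,0],"yaw":0.14,"jaw":25},{"delta_pos":[-2,-5,0],"yaw":0.28,"jaw":25},{"delta_pos":[-3,-7.5,0],"yaw":0.42,"jaw":25},{"delta_pos":[-4,-10,0],"yaw":0.56,"jaw":25},{"delta_pos":[-5,-13,0],"yaw":0.7,"jaw":25},{"delta_pos":[-6,-16,0],"yaw":0.84,"jaw":25},{"delta_pos":[-7.2,-18.5,0],"yaw":0.98,"jaw":25},{"delta_pos":[-8.2,-20,0],"yaw":1.12,"jaw":25}])

```text
clock: 1.75
eef_pos: [423.1, -82.3, 231.3]
tcp_rot: [-3.141, 0.0, 0.445]
contact_force: [1.0, -0.1, 0.5]
opening: 0.25
grasp_force: 0.0
```

>>> play_rows(steps=[{"delta_pos":[0,0,1],"yaw":0.14,"jaw":25},{"delta_pos":[0,0,2.5],"yaw":0.28,"jaw":25},{"delta_pos":[0,0,4],"yaw":0.42,"jaw":25},{"delta_pos":[0,0,5],"yaw":0.47,"jaw":25},{"delta_pos":[0,0,5],"yaw":0.47,"jaw":25},{"delta_pos":[0,0,5],"yaw":0.47,"jaw":25},{"delta_pos":[0,0,5],"yaw":0.47,"jaw":25},{"delta_pos":[0,0,5],"yaw":0.47,"jaw":25}])

```text
clock: 2.55
eef_pos: [425.4, -82.0, 181.9]
tcp_rot: [3.141, -0.001, -0.018]
contact_force: [0.9, -0.3, 0.3]
opening: 0.25
grasp_force: 0.0
```

```bash
python3 -c "
from s import *
s,M=T();print(s['clock'],s['eef_pos'],M.round(3),s['opening'],s['contact_force'])
im,d=vision.grab_frame('wrist');cv2.imwrite('pics/w1.png',im[:,:,::-1])"
```

```text
2.55 [425.41147382 -82.04648367 181.87210437] [[ 1.    -0.018  0.001]
 [-0.018 -1.    -0.   ]
 [ 0.001  0.    -1.   ]] 0.2504788975039555 [ 0.87218143 -0.26538002  0.33807489]
```

View pics/w1.png

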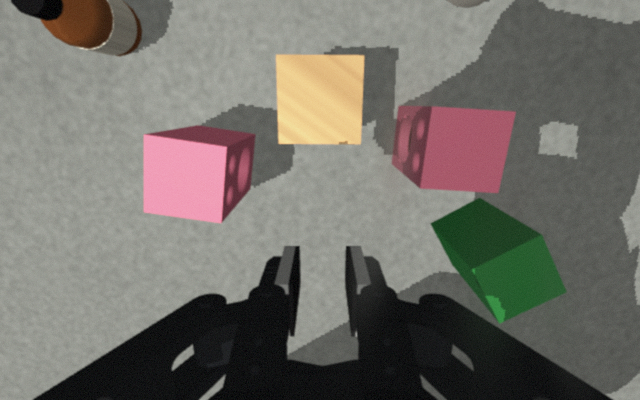

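The wooden block top (277–364, 55–144) is square to the tool and centred on the fingers at column 323. Next I descend and tip it.

>>> play_rows(steps=[{"delta_pos":[0,0,2],"yaw":0,"jaw":25},{"delta_pos":[0,0,4.5],"yaw":0,"jaw":25},{"delta_pos":[0,0,7],"yaw":0,"jaw":25},{"delta_pos":[0,0,9],"yaw":0,"jaw":25},{"delta_pos":[0,0,9.5],"yaw":0,"jaw":25},{"delta_pos":[1,0,9.5],"yaw":0,"jaw":25},{"delta_pos":[2,0,9.5],"yaw":0,"jaw":25},{"delta_pos":[2.7,0,9.5],"yaw":0,"jaw":25}])

```text
clock: 3.4
eef_pos: [454.6, -82.8, 87.5]
tcp_rot: [3.141, -0.003, -0.019]
contact_force: [-0.7, -0.7, 0.0]
opening: 0.25
grasp_force: 0.0
```

>>> play_rows(steps=[{"delta_pos":[0.5,0,0],"yaw":0,"jaw":25},{"delta_pos":[1,0,0],"yaw":0,"jaw":25},{"delta_pos":[1.4,0,0],"yaw":0,"jaw":25},{"delta_pos":[1.8,0,0],"yaw":0,"jaw":25},{"delta_pos":[2.2,0,0],"yaw":0,"jaw":25},{"delta_pos":[2.6,0,0],"yaw":0,"jaw":25},{"delta_pos":[3,0,0],"yaw":0,"jaw":25},{"delta_pos":[3.3,0,0],"yaw":0,"jaw":25}])

```text
clock: 4.2
eef_pos: [485.5, -83.2, 86.3]
tcp_rot: [3.142, -0.0, -0.019]
contact_force: [-1.3, -0.8, 0.4]
opening: 0.249
grasp_force: 0.5
```

```bash
python3 -c "
from s import *
s,M=T();print(s['clock'],s['eef_pos'],s['contact_force'])
im,d=vision.grab_frame('side');cv2.imwrite('pics/s2.png',im[:,:,::-1])"
```

```text
4.2 [485.5187272  -83.18879764  86.31814436] [-1.29919939 -0.77974582  0.36045934]
```

View pics/s2.png

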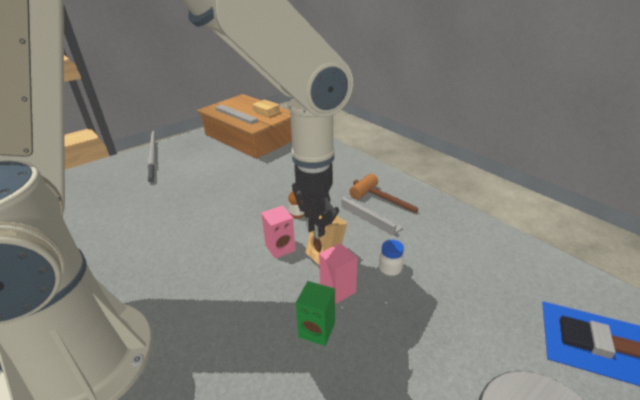

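The picture shows the block leaning forward at about (325,238) and contact is light, so it is tipping. I push on past the balance point.

>>> play_rows(steps=[{"delta_pos":[0.4,0,0],"yaw":0,"jaw":25},{"delta_pos":[0.8,0,0],"yaw":0,"jaw":25},{"delta_pos":[1.2,0,0],"yaw":0,"jaw":25},{"delta_pos":[1.6,0,0],"yaw":0,"jaw":25},{"delta_pos":[2.0,0,0],"yaw":0,"jaw":25},{"delta_pos":[2.3,0,0],"yaw":0,"jaw":25},{"delta_pos":[2.3,0,0],"yaw":0,"jaw":25},{"delta_pos":[2.3,0,0],"yaw":0,"jaw":25}])

```text
clock: 5.05
eef_pos: [507.9, -83.6, 86.2]
tcp_rot: [3.142, 0.0, -0.019]
contact_force: [-1.1, 0.3, 0.9]
opening: 0.25
grasp_force: 0.0
```

Run:
```python
from s import *
from b import *
s,M=T();print(s['clock'],s['eef_pos'],s['contact_force'])
for cam in("scene","wrist"):
    im,d=vision.grab_frame(cam);cal=vision.calibration(cam)
    cv2.imwrite(f'pics/{cam}3.png',im[:,:,::-1])
    v,u=np.mgrid[0:400,0:640];P=world(cam,np.c_[u.ravel(),v.ravel()],d.ravel(),cal)
    h=cv2.cvtColor(im,cv2.COLOR_RGB2HSV).reshape(-1,3)
    m=(d.ravel()>0)&(P[:,0]>480)&(P[:,0]<690)&(P[:,1]>-150)&(P[:,1]<-20)&(P[:,2]>48)&(P[:,2]<62)&(h[:,1]>60)
    Q=P[m];print(cam,len(Q))
    if len(Q)>20:
        rc=cv2.minAreaRect(Q[:,:2].astype(np.float32));print(rc,cv2.boxPoints(rc).round(1).tolist(),np.median(Q[:,2]))
```

```text
5.05 [507.90716065 -83.57022819  86.22703598] [-1.11787415  0.32493647  0.88815411]
scene 837
((579.5095825195312, -84.9671859741211), (55.333595275878906, 104.22518920898438), 88.5013656616211) [[526.7000122070312, -111.30000305175781], [630.9000244140625, -114.0], [632.2999877929688, -58.70000076293945], [528.0999755859375, -55.900001525878906]] 53.61998996339025
wrist 15932
((576.6605834960938, -83.85606384277344), (55.36045837402344, 97.73401641845703), 88.3644027709961) [[527.0, -110.0999984741211], [624.7000122070312, -112.9000015258789], [626.2999877929688, -57.599998474121094], [528.5999755859375, -54.79999923706055]] 54.103730507768816
```

View pics/wrist3.png

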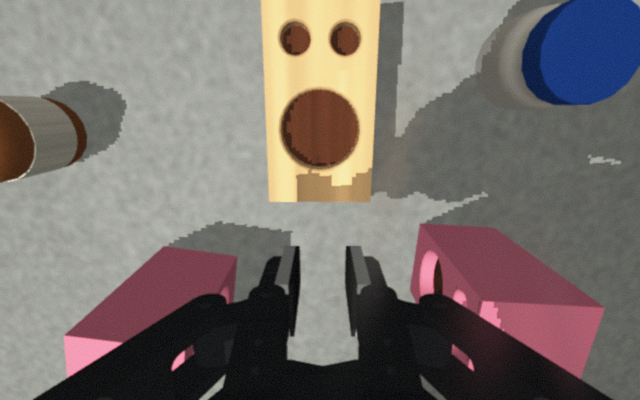

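The block is down with its hollows up: big hollow at (320,128), small ones at (295,38) and (345,38), foot edge at row 200. Next I back off, lower and turn to the stop's heading.

>>> play_rows(steps=[{"delta_pos":[-0.7,0,0],"yaw":0,"jaw":25},{"delta_pos":[-1.5,0,0.5],"yaw":0,"jaw":25},{"delta_pos":[-1.5,0,2],"yaw":-0.03,"jaw":25},{"delta_pos":[-1.5,0,3.5],"yaw":-0.06,"jaw":25},{"delta_pos":[-1.5,0,5],"yaw":-0.1,"jaw":25},{"delta_pos":[-1.5,0,6],"yaw":-0.1,"jaw":25},{"delta_pos":[-1.5,0,6.1],"yaw":-0.1,"jaw":25},{"delta_pos":[-1.5,0,6.1],"yaw":-0.1,"jaw":25}])

```text
clock: 5.95
eef_pos: [492.6, -83.3, 25.2]
tcp_rot: [-3.141, 0.001, 0.08]
contact_force: [-0.4, -0.4, 0.5]
opening: 0.249
grasp_force: 0.0
```

>>> play_rows(steps=[{"delta_pos":[0.8,0,0],"yaw":0,"jaw":25},{"delta_pos":[1.5,0,0],"yaw":0,"jaw":25},{"delta_pos":[2.1,0,0],"yaw":0,"jaw":25},{"delta_pos":[2.6,0,0],"yaw":0,"jaw":25},{"delta_pos":[3.1,0,0],"yaw":0,"jaw":25},{"delta_pos":[3.6,0,0],"yaw":0,"jaw":25},{"delta_pos":[4.0,0,0],"yaw":0,"jaw":25},{"delta_pos":[4.2,0,0],"yaw":0,"jaw":25}])

```text
clock: 6.75
eef_pos: [535.3, -79.9, 25.2]
tcp_rot: [3.142, -0.0, 0.081]
contact_force: [-2.4, -0.2, 0.7]
opening: 0.253
grasp_force: 1.1
```

```bash
cat > c.py <<'E'
from s import *
from b import *
import sys
s,M=T();print(s['clock'],s['eef_pos'],s['tcp_rot'],s['contact_force'])
for cam in("scene","wrist"):
    im,d=vision.grab_frame(cam);cal=vision.calibration(cam)
    cv2.imwrite(f'pics/{cam}{sys.argv[1]}.png',im[:,:,::-1])
    v,u=np.mgrid[0:400,0:640];P=world(cam,np.c_[u.ravel(),v.ravel()],d.ravel(),cal)
    h=cv2.cvtColor(im,cv2.COLOR_RGB2HSV).reshape(-1,3)
    b=(d.ravel()>0)&(P[:,0]>500)&(P[:,0]<720)&(P[:,1]>-170)&(P[:,1]<50)
    Q=P[b&(P[:,2]>48)&(P[:,2]<62)&(h[:,1]>60)&(P[:,1]<-20)]
    if len(Q)>50:
        rc=cv2.minAreaRect(Q[:,:2].astype(np.float32));print(cam,len(Q),cv2.boxPoints(rc).round(1).tolist(),rc[2],rc[1],np.median(Q[:,2]).round(1))
    W=P[b&(P[:,2]>26)&(P[:,2]<34)&(h[:,1]<60)&(P[:,0]>665)&(P[:,0]<715)]
    if len(W)>50:
        ys=[(y,np.percentile(W[abs(W[:,1]-y)<5,0],10)) for y in range(-130,40,8) if (abs(W[:,1]-y)<5).sum()>8]
        ys=np.array(ys);k=np.polyfit(ys[:,1]*0+ys[:,0],ys[:,1],1);print(cam,"wall yaw deg",np.degrees(np.arctan(-k[0])).round(2),"face x at y=-85",np.polyval(k,-85).round(1),len(ys))
E
python3 c.py 4
```

```text
6.75 [535.29654217 -79.87700804  25.21137175] [ 3.14156095e+00 -1.85896809e-04  8.08642882e-02] [-2.39438403 -0.17702161  0.71822083]
scene 888 [[539.7999877929688, -54.900001525878906], [541.4000244140625, -110.0999984741211], [650.4000244140625, -106.69999694824219], [648.7000122070312, -51.5]] 1.7498899698257446 (108.97171020507812, 55.23503875732422) 53.6
scene wall yaw deg 4.62 face x at y=-85 688.1 22
wrist 31832 [[526.7999877929688, -54.0], [528.7000122070312, -109.5999984741211], [639.2000122070312, -105.80000305175781], [637.2999877929688, -50.20000076293945]] 1.958743929862976 (110.59008026123047, 55.667518615722656) 54.1
```

View pics/wrist4.png

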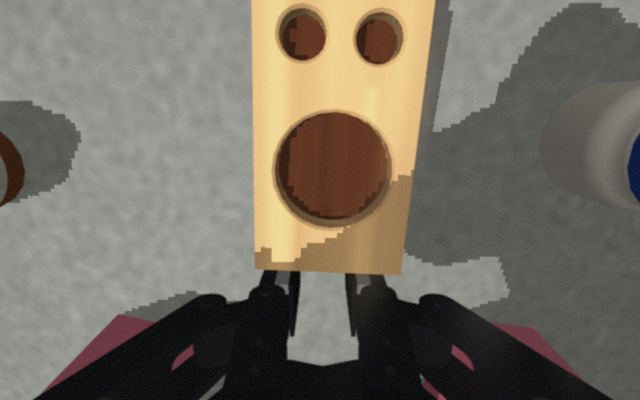

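The block is aligning with the tool, centred near column 330. The wall yaw of 4.6° matches the tool's. About 40 mm remains, so I push on.

>>> play_rows(steps=[{"delta_pos":[0.5,0,0],"yaw":0,"jaw":25},{"delta_pos":[1.0,0,0],"yaw":0,"jaw":25},{"delta_pos":[1.5,0,0],"yaw":0,"jaw":25},{"delta_pos":[2.0,0,0],"yaw":0,"jaw":25},{"delta_pos":[2.5,0,0],"yaw":0,"jaw":25},{"delta_pos":[2.9,0,0],"yaw":0,"jaw":25},{"delta_pos":[3.2,0,0],"yaw":0,"jaw":25},{"delta_pos":[3.4,0,0],"yaw":0,"jaw":25}])

```text
clock: 7.65
eef_pos: [568.9, -77.1, 25.3]
tcp_rot: [-3.142, 0.0, 0.081]
contact_force: [-2.0, -0.2, 2.0]
opening: 0.249
grasp_force: 1.4
```

```bash
python3 c.py 5
```

```text
7.65 [568.9312722  -77.12151462  25.25080748] [-3.14158877e+00  1.66747693e-04  8.09003249e-02] [-2.03957417 -0.19771466  1.95786259]
scene 952 [[573.2999877929688, -52.5], [577.7999877929688, -107.9000015258789], [685.0999755859375, -99.19999694824219], [680.5999755859375, -43.70000076293945]] 4.644767761230469 (107.65433502197266, 55.602901458740234) 53.6
scene wall yaw deg 4.79 face x at y=-85 688.4 22
wrist 32049 [[558.5, -52.20000076293945], [562.9000244140625, -107.5999984741211], [673.2999877929688, -98.80000305175781], [668.9000244140625, -43.5]] 4.538552761077881 (110.70977783203125, 55.51176834106445) 54.1
```

>>> play_rows(steps=[{"delta_pos":[0.1,0,0],"yaw":0,"jaw":25},{"delta_pos":[0.2,0,0],"yaw":0,"jaw":25},{"delta_pos":[0.3,0,0],"yaw":0,"jaw":25},{"delta_pos":[0.4,0,0],"yaw":0,"jaw":25},{"delta_pos":[0.5,0,0],"yaw":0,"jaw":25},{"delta_pos":[0.6,0,0],"yaw":0,"jaw":25},{"delta_pos":[0.6,0,0],"yaw":0,"jaw":25},{"delta_pos":[0.6,0,0],"yaw":0,"jaw":25}])

```text
clock: 8.55
eef_pos: [573.7, -76.8, 25.2]
tcp_rot: [-3.141, 0.002, 0.081]
contact_force: [-6.3, -0.9, 4.3]
opening: 0.253
grasp_force: 3.1
```

>>> play_rows(steps=[{"delta_pos":[0.05,0,0],"yaw":0,"jaw":25},{"delta_pos":[0.1,0,0],"yaw":0,"jaw":25},{"delta_pos":[0.1,0,0],"yaw":0,"jaw":25},{"delta_pos":[0.15,0,0],"yaw":0,"jaw":25},{"delta_pos":[0.15,0,0],"yaw":0,"jaw":25},{"delta_pos":[0.2,0,0],"yaw":0,"jaw":25},{"delta_pos":[0.2,0,0],"yaw":0,"jaw":25},{"delta_pos":[0.2,0,0],"yaw":0,"jaw":25}])

```text
clock: 9.35
eef_pos: [573.6, -76.6, 24.9]
tcp_rot: [-3.141, 0.006, 0.081]
contact_force: [-12.3, -1.9, 8.3]
opening: 0.253
grasp_force: 6.4
```

The TCP has stopped advancing while the force rises to 12 N, so the block is seated on the wall. I retreat level, then up.

>>> play_rows(steps=[{"delta_pos":[-0.2,0,0],"yaw":0,"jaw":25},{"delta_pos":[-0.6,0,0],"yaw":0,"jaw":25},{"delta_pos":[-1.2,0,0],"yaw":0,"jaw":25},{"delta_pos":[-2,0,0],"yaw":0,"jaw":25},{"delta_pos":[-3,0,0],"yaw":0,"jaw":25},{"delta_pos":[-3,0,-2],"yaw":0,"jaw":25},{"delta_pos":[-3,0,-5],"yaw":0,"jaw":25},{"delta_pos":[-3,0,-8],"yaw":0,"jaw":25}])

```text
clock: 10.15
eef_pos: [545.6, -78.9, 105.8]
tcp_rot: [-3.141, 0.001, 0.081]
contact_force: [1.1, -0.6, 0.1]
opening: 0.25
grasp_force: 0.0
```

>>> play_rows(steps=[{"delta_pos":[0,0,-3],"yaw":0,"jaw":25},{"delta_pos":[0,0,-6],"yaw":0,"jaw":25},{"delta_pos":[1,0,-9],"yaw":0,"jaw":25},{"delta_pos":[2,0,-12],"yaw":0,"jaw":25},{"delta_pos":[3,0,-13],"yaw":0,"jaw":25},{"delta_pos":[4,0,-14],"yaw":0,"jaw":25},{"delta_pos":[4,0,-14],"yaw":0,"jaw":25},{"delta_pos":[4,0,-14],"yaw":0,"jaw":25}])

```text
clock: 10.95
eef_pos: [585.8, -75.7, 244.7]
tcp_rot: [-3.142, 0.001, 0.081]
contact_force: [-0.4, -0.3, 0.3]
opening: 0.252
grasp_force: 0.0
```

```bash
python3 c.py 6
```

```text
10.95 [585.81770674 -75.73303447 244.7166575 ] [-3.14150261e+00  7.66984873e-04  8.08700571e-02] [-0.40721322 -0.26879068  0.30968974]
scene 949 [[581.2000122070312, -52.20000076293945], [585.7000122070312, -107.30000305175781], [689.0999755859375, -98.69999694824219], [684.5, -43.70000076293945]] 4.728663444519043 (103.71199798583984, 55.19915008544922) 53.7
scene wall yaw deg 4.96 face x at y=-85 688.4 22
wrist 4221 [[581.0999755859375, -50.900001525878906], [585.5999755859375, -105.80000305175781], [685.0, -97.80000305175781], [680.5, -42.900001525878906]] 4.608492374420166 (99.71617126464844, 55.10810089111328) 54.0
wrist wall yaw deg 5.39 face x at y=-85 686.6 22
```

View pics/wrist6.png

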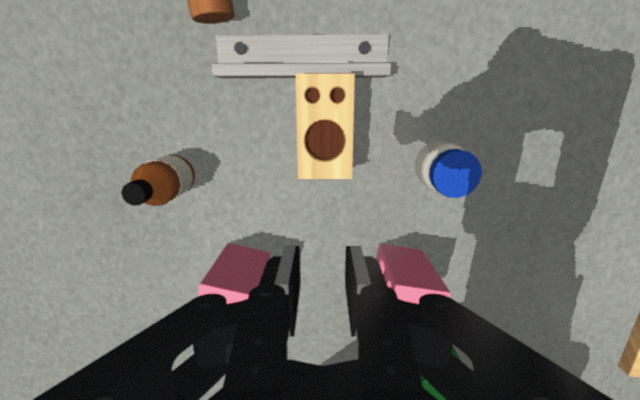

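View pics/scene6.png

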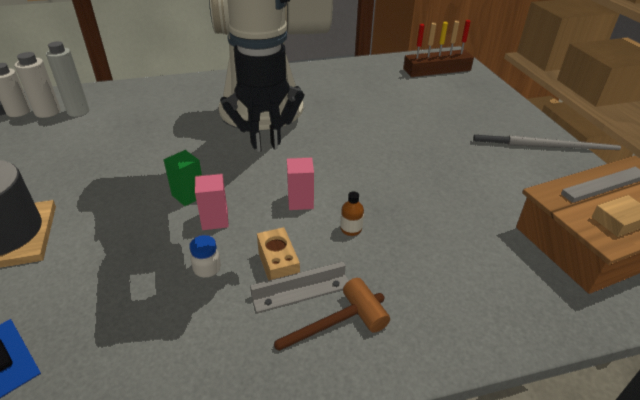

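Run:
```python
import cv2
i=cv2.imread('pics/wrist6.png')[25:190,205:400];cv2.imwrite('pics/crop6.png',cv2.resize(i,None,fx=3.6,fy=3.6,interpolation=cv2.INTER_NEAREST))
```

```text
(no output)
```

View pics/crop6.png

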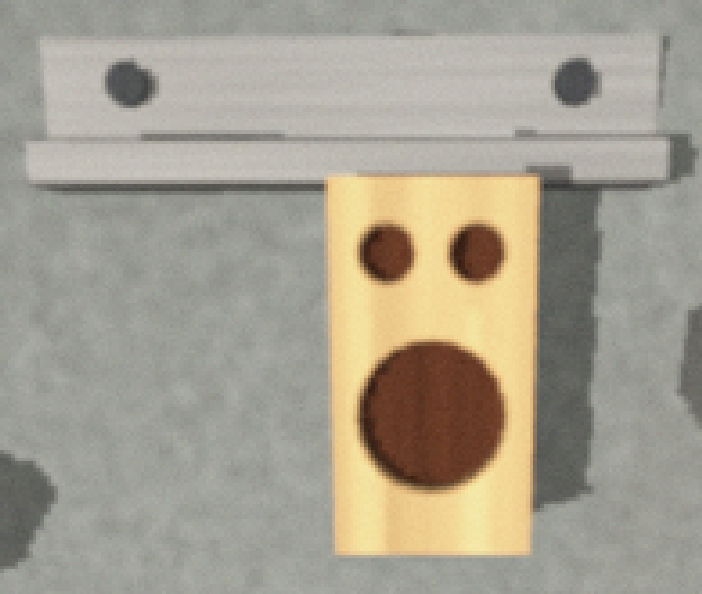

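The crop shows the block's head edge parallel to the wall within about half a degree and tight against it. The jar, bottle and mallet have not moved.

```bash
python3 -c "
from rig import r
print(r.sign_off())"
```

```text
the job is handed in; nothing more can be done
None
```

The doming block lies on its side with the hollows up and its end pressed against the stop, square to within about half a degree; only the block was touched, and the job was handed in at about 11 s.

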